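# Eject a cured resin mount from its mould and pack it in the specimen box

## Task

The orange resin specimen mount is stuck in the clear mould tube: take the push rod by its blue handle, push its white head in through the open end of the tube nearest the rod's rest and drive the mount right out of the other end onto the black bed. Draw the rod out and lay it back flat on its black rubber rest, handle and head the way round they were. Then pick the mount up and set it down (do not drop it) in the free, green-floored cell of the grey specimen box, lying on its side between its neighbours with its flat ends towards the cells either side, without disturbing the specimens already packed or the bottle.

Things in the scene. Friction and masses are not known exactly. Their poses are not given: they have to be found in the camera images.
- mount_center (a point): Centre of the orange resin mount, a solid cylinder 40 mm in diameter and 30 mm long, 90 g, its axis along its own y. It starts inside the clear tube, held by a sprung steel strip along the top of the bore: it takes roughly 6 to 14 N along the tube to slide it. On the bed it lies on its side on two ribs, with its centre 3 to 4 mm lower than the tube's axis.
- rod_grip (a point): Centre of the push rod's blue square handle (28 x 28 mm, 60 mm long along its y). Beyond the handle, towards +y, comes an aluminium shaft 12 mm in diameter and 88 mm long, then a white round head 28 mm in diameter and 12 mm long. The rod weighs 120 g; it starts level on the rest, handle centre 14 mm above the rest's top.
- rod_tip (a point): Centre of the front face of the rod's white head, 130 mm from the handle's centre along the rod's +y.
- rest_top (a point): Centre of the top face of the fixed black rubber rest: a flat pad 64 mm (x) x 190 mm (y) x 15 mm high, top 15 mm above the bench. The rod lies along its y, head towards +y, and starts with the handle's centre about 50 mm to -y of this point.
- mould_inlet (a point): Centre of the open mouth of the clear tube where the rod goes in, on the tube's axis, 60 mm above the bench. The fixed tube is level, 70 mm long, bore 43 mm, outside 55 mm; y points along it from inlet to outlet, z up. A steel strip at the top of the bore hangs 17.5 to 18.5 mm above the axis. The clamps beside the tube reach 42 mm either side of the axis and are lower than the tube.
- mould_outlet (a point): Centre of the tube's other mouth, on its axis, 70 mm from the inlet along +y (same axes). Beyond it the black bed, 116 mm wide and open at the sides, runs 120 mm farther along y; its top is 34.5 mm above the bench (25.5 mm below the axis), with two white ribs 4 mm high lying 9 to 13 mm either side of the axis and a low aluminium stop (12 mm high) 116 mm past the outlet.
- free_cell (a point): Centre of the floor of the free cell (green floor, 4 mm above the bench) of the fixed grey specimen box. The cells lie in a row along y; each measures 38 mm along y by 48 mm along x inside. Walls and dividers are 3 mm thick and rise 10 mm above the floor. The free cell may be any of the four. The mount fits only on its side with its axis along y; its centre is then 20 mm above this point.
- jar_center (a point): Centre of a small amber jar with black cap, 30 mm in diameter, 32 mm high, standing in a cell. Leave alone.
- coupon_center (a point): Centre of a stepped aluminium block, 34 x 28 x 26 mm high, in a cell. Leave alone.
- bushing_center (a point): Centre of a stepped brass piece, 32 mm in diameter, 26 mm high, in a cell. Leave alone.
- bottle_center (a point): Centre of a white bottle with red cap, 48 mm in diameter, 90 mm high, standing on the bench beyond the specimen box. Leave alone.
Things that resemble listed ones, but are neither listed nor needed, are in the scene too. Leave any turquoise look-alike of the part that bears rod_grip alone.

How it is judged:
By the outcome, as a careful person would: the job done as asked, in the order asked, and still so for the second after the job is handed in, with the robot touching nothing.
It also fails if it takes over 66 s, if anything falls off the work surface, if the arm or the gripper's body presses on something with over 40 N, if the wrist force passes 120 N, or if a joint passes its speed limit or range.

## Robot

A 6-joint arm with a two-finger parallel gripper is mounted at the origin on the work surface. World frame = base frame: x ahead of the robot, y to its left, z up, the work surface at z = 0. Lengths are in m, angles in rad, forces in N, time in s.
With the tool pointing down it reaches from about 0.3 to 0.875 m from the base axis. Payload 4.2 kg.
Tool frame: the origin (TCP) lies midway between the tips of the shut fingers; the grasp point (between the pads) lies 19 mm behind it; z points along the fingers, x is the direction in which the jaws open and shut, and the axes are right-handed (so a half turn about z gives the same grasp; the last joint's range is limited). The gripper opens to 85 mm and grips with 20 to 120 N. Pads are 22 mm wide; open, the fingers measure 114 mm over their backs; the gripper's body (76 mm by 85 mm) begins 54 mm behind the grasp point. The pads swing forward as they close: fully open they stand 13 mm farther back than shut.
Start: joints at [1.265, 0.32, 1.565, -0, 1.257, -0.02], TCP at [0.162, 0.552, 0.231] pointing down, gripper open.
Joint ranges: [-3.11, 3.11], [-0.84, 2.01], [0.21, 2.61], [-1.34, 4.49], [0.05, 2.63], [-2.56, 2.56]. Speed limits (rad/s): [2.57, 2.57, 3.14, 3.14, 3.14, 3.14].

## Interface

Orientations are given as a rotation vector (axis times angle).
In Python, from station import bot gives the robot as it stands. Calls block until the motion is done:
- bot.move_to(position, orientation): joint-space move of the TCP to a pose.
- bot.line_to(position, rot=None, rate=0.15, until_force=None): straight line of the TCP; rot=None keeps the orientation; rate is the mean speed in m/s. With until_force (N) it stops when the force on the tool has changed by that much, and returns True; else False.
- bot.move_joints(angles): joint-space move.
- bot.grip(opening, squeeze=None): finger opening in m; squeeze is the grip in N (None keeps the last); returns when the fingers have stopped.
- bot.wait(seconds).
- bot.ik(position, orientation): joint angles nearest the present ones, or None.
- bot.camera(name): name is "scene" or "top"; returns a dict with "pixels" (384x512x3 uint8, blue, green, red), "intrinsics" (3x3 intrinsics, pixels), "distortion" ([k1, k2, p1, p2, k3] as OpenCV has them; the pictures are not rectified), "view" (4x4, takes a point from world to camera coordinates). Camera axes: x right, y up, looking along -z (the intrinsics and any distortion apply to the point x, -y, -z); pixel columns grow to the right and rows downward; lengths in m; the calibration is good to about 2 mm. A picture is of the moment at which its call begins. There is no depth.
A pose or a line that the arm cannot do raises bot.MotionError and nothing moves.
- bot.close_job(): hands the job in, once; it reports no verdict.
Readings, each from a call of its own:
- bot.read_t(): time.
- bot.read_joint_positions(): joint angles.
- bot.read_qd(): joint speeds.
- bot.read_joint_efforts(): joint torques, N m.
- bot.read_tcp_pos(): TCP position.
- bot.read_tool_rot(): TCP orientation.
- bot.read_force(): force on the tool from outside, world axes, zero at the start.
- bot.read_torque(): the same for the moment, N m.
- bot.read_grip_width(): finger opening in m.
Only numpy, scipy, OpenCV 4.12 (cv2) and the standard library are available. Lean on these libraries where they do the work, as an engineer would, in place of code of your own. Each camera call takes 0.05 s, during which the arm holds its last target.

## Working session

There is one attempt and no reset: what is moved stays moved. The work goes in short steps, each a Python script; the robot and the scene stay as the last script left them, time stands still between calls to the robot, and variables do not carry over. Pictures are saved under pics/ and viewed, and the job is handed in when it is done.

```bash
ls; mkdir -p pics; python3 - <<'E'
from station import bot
import cv2,json,numpy as np
for n in("scene","top"):
    c=bot.camera(n);cv2.imwrite(f"pics/{n}0.png",c["pixels"])
    print(n,np.array(c["intrinsics"]).tolist(),c["distortion"],np.round(c["view"],4).tolist())
print(bot.read_t(),bot.read_tool_rot())
E
```

```text
pics
scene [[384.15233862724983, 0.0, 253.22958793296206], [0.0, 384.15233862724983, 189.27164874963688], [0.0, 0.0, 1.0]] [-0.03401177  0.          0.          0.          0.        ] [[0.522, 0.8529, 0.011, -0.2343], [-0.7303, 0.4402, 0.5224, 0.3637], [0.4407, -0.2808, 0.8526, -1.2802], [0.0, 0.0, 0.0, 1.0]]
top [[409.4612201403296, 0.0, 255.25140126798902], [0.0, 409.4612201403296, 184.8117253817487], [0.0, 0.0, 1.0]] [0.00738359 0.         0.         0.         0.        ] [[-0.0202, -0.9997, -0.0101, -0.0039], [0.9838, -0.0217, 0.1781, -0.5203], [-0.1782, -0.0063, 0.984, -0.994], [0.0, 0.0, 0.0, 1.0]]
0.1 [ 2.51437655e+00  1.88191865e+00 -2.02639486e-03]
```

View pics/scene0.png

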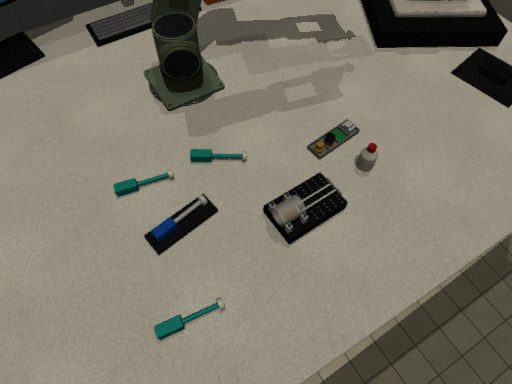

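View pics/top0.png

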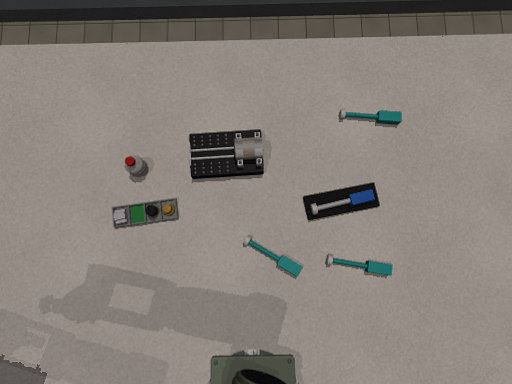

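```bash
cat > h.py <<'E'
import numpy as np,cv2
from scipy.spatial.transform import Rotation as R
def cast(c,uv,z):
    """pixel -> world point at height z"""
    K=np.array(c["intrinsics"],float);d=np.array(c["distortion"],float);V=np.array(c["view"])
    p=cv2.undistortPoints(np.array(uv,float).reshape(-1,1,2),K,d)[:,0]
    D=np.c_[p[:,0],-p[:,1],-np.ones(len(p))]@V[:3,:3]
    C=-V[:3,:3].T@V[:3,3]
    t=(np.broadcast_to(z,len(p))-C[2])/D[:,2]
    return C+t[:,None]*D
def proj(c,P):
    K=np.array(c["intrinsics"],float);d=np.array(c["distortion"],float);V=np.array(c["view"])
    q=np.atleast_2d(P)@V[:3,:3].T+V[:3,3]; q=q*[1,-1,-1]
    return cv2.projectPoints(q,np.zeros(3),np.zeros(3),K,d)[0][:,0]
def crop(img,x0,y0,x1,y1,s,name):
    o=cv2.resize(img[y0:y1,x0:x1],None,fx=s,fy=s,interpolation=cv2.INTER_CUBIC)
    for k in range((x0+9)//10*10,x1,10): cv2.line(o,((k-x0)*s,0),((k-x0)*s,6 if k%50 else 14),(0,0,255),1)
    for k in range((y0+9)//10*10,y1,10): cv2.line(o,(0,(k-y0)*s),(6 if k%50 else 14,(k-y0)*s),(0,0,255),1)
    cv2.imwrite("pics/"+name,o)
def rot(yaw):
    """tool down, tool x (jaw) at world angle yaw"""
    x=np.array([np.cos(yaw),np.sin(yaw),0]);z=np.array([0,0,-1.]);y=np.cross(z,x)
    return R.from_matrix(np.c_[x,y,z]).as_rotvec()
E
python3 - <<'E'
import cv2;from h import *
t=cv2.imread("pics/top0.png");s=cv2.imread("pics/scene0.png")
crop(t,295,175,390,225,8,"c1.png");crop(t,180,120,280,190,8,"c2.png");crop(t,105,145,185,235,6,"c3.png")
crop(s,135,185,230,260,8,"c4.png");crop(s,255,165,355,245,7,"c5.png")
crop(s,300,115,385,175,9,"c6.png")
E
```

```text
(no output)
```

View pics/c1.png

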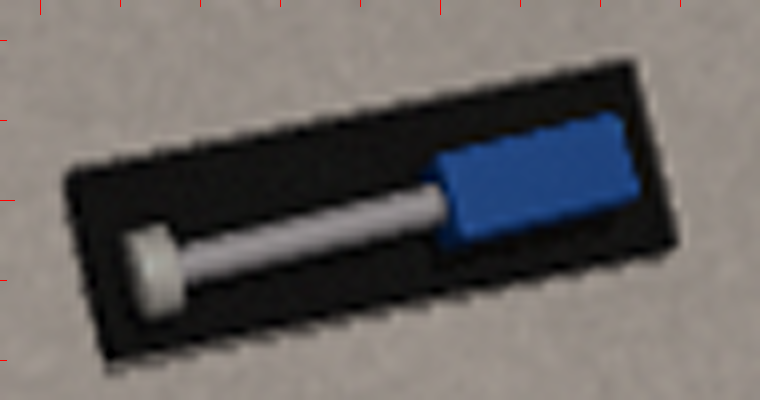

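View pics/c2.png

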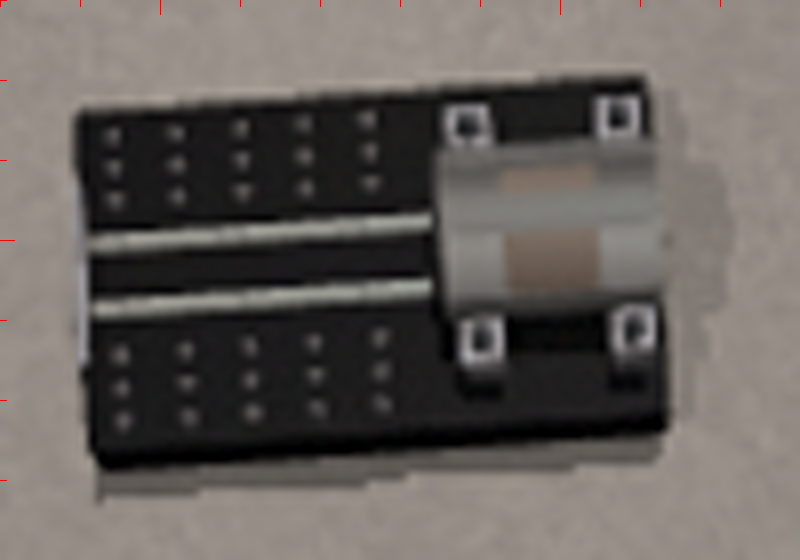

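View pics/c3.png

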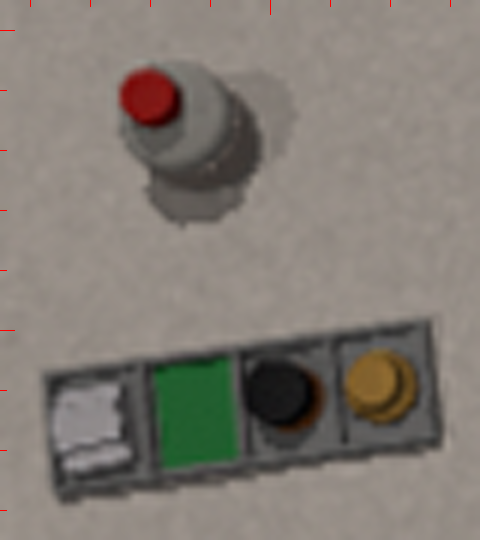

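View pics/c4.png

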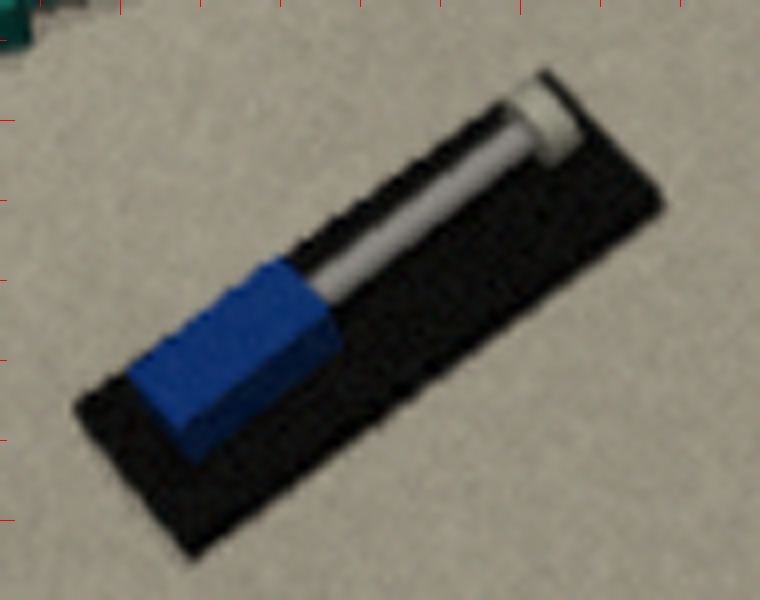

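View pics/c5.png

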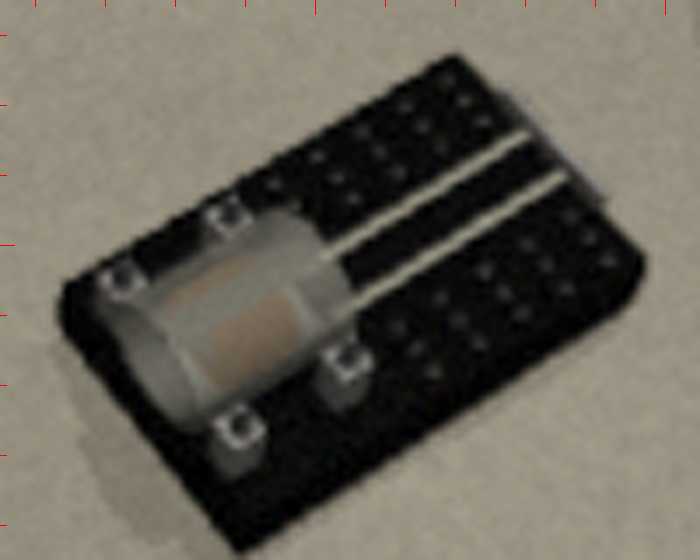

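View pics/c6.png

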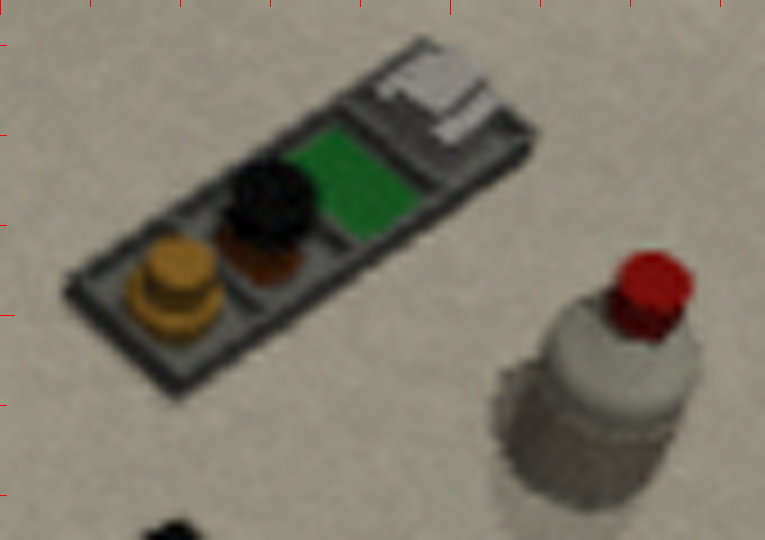

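```bash
cat > meas.py <<'E'
from station import bot
from h import *
T=bot.camera("top");S=bot.camera("scene")
print("camT",-np.array(T["view"])[:3,:3].T@np.array(T["view"])[:3,3],"camS",-np.array(S["view"])[:3,:3].T@np.array(S["view"])[:3,3])
def px(l,x0,y0,s): return np.array(l,float)/s+[x0,y0]-0.5+0.5/s
def show(n,c,l,z): print(n,np.round(cast(c,l,z)[:,:2]*1000,1).tolist())
c1=lambda l:px(l,295,175,8); c2=lambda l:px(l,180,120,8); c3=lambda l:px(l,105,145,6)
c4=lambda l:px(l,135,185,8); c5=lambda l:px(l,255,165,7); c6=lambda l:px(l,300,115,9)
show("handleT",T,c1([(440,157),(613,113),(640,190),(465,243)]),.043)
show("handleS",S,c4([(335,318),(280,257),(128,372),(185,432)]),.043)
show("headT mid z29", T,c1([(128,275)]),.029)
show("shaftT mid at end near handle, near head",T,c1([(440,204),(185,263)]),.035)
show("shaftS",S,c4([(322,290),(525,140)]),.033)
show("restT",T,c1([(65,172),(632,62),(678,243),(108,370)]),.015)
show("restS",S,c4([(545,70),(75,405)]),.015)
show("ribsT",T,c2([(92,243),(430,220),(95,309),(430,286)]),.0385)
show("ribsS",S,c5([(525,136),(325,253),(563,177),(357,300)]),.0385)
show("bedT",T,c2([(78,112),(645,78)]),.0345)
show("bedS",S,c5([(455,55),(65,295)]),.0345)
show("tube top outlet/inlet T",T,c2([(440,225),(660,212)]),.0875)
show("tube top outlet/inlet S",S,c5([(290,207),(103,305)]),.087)
show("boxT rim",T,c3([(45,373),(430,320),(442,447),(58,498)]),.014)
show("boxS rim",S,c6([(425,40),(68,285)]),.014)
show("boxS rim far",S,c6([(535,133),(178,390)]),.014)
show("greenT",T,c3([(152,368),(235,358),(240,458),(163,468)]),.004)
show("greenS",S,c6([(335,128),(290,160),(420,205),(368,240)]),.004)
E
python3 meas.py
```

```text
camT [ 0.33464082 -0.02145494  1.07062954] camS [ 0.95211302 -0.3197191   0.90406983]
handleT [[491.4, -253.2], [504.3, -308.8], [479.5, -315.5], [463.8, -259.4]]
handleS [[495.6, -253.1], [467.4, -258.7], [479.5, -315.8], [507.0, -309.0]]
headT mid z29 [[457.6, -154.7]]
shaftT mid at end near handle, near head [[477.5, -254.1], [460.3, -172.2]]
shaftS [[479.3, -251.6], [463.9, -171.5]]
restT [[493.4, -137.6], [525.7, -324.0], [465.9, -334.5], [428.7, -148.7]]
restS [[433.2, -150.2], [466.0, -334.7]]
ribsT [[617.6, 150.5], [622.8, 40.3], [595.5, 149.4], [600.7, 40.6]]
ribsS [[596.1, 148.9], [598.6, 53.5], [618.2, 150.1], [621.1, 52.1]]
bedT [[663.4, 156.1], [670.7, -30.8]]
bedS [[550.3, 150.4], [561.9, -37.4]]
tube top outlet/inlet T [[607.5, 34.3], [610.1, -34.0]]
tube top outlet/inlet S [[596.6, 32.8], [595.6, -45.3]]
boxT rim [[476.2, 359.3], [495.8, 192.3], [440.3, 186.4], [421.9, 351.4]]
boxS rim [[424.3, 353.0], [447.4, 185.6]]
boxS rim far [[475.9, 358.8], [499.9, 191.1]]
greenT [[478.7, 316.0], [482.4, 279.7], [438.4, 276.3], [434.8, 309.7]]
greenS [[433.7, 308.9], [437.0, 287.0], [475.0, 312.7], [477.8, 288.3]]
```

Candidates for the blue handle (top view): the blue rod on the black rest at (361,198). The turquoise look-alikes are at (389,117), (289,266) and (379,268). The close crop shows a blue handle on black rubber with its white head at about (312,209), so I'm taking that one. Both views show the tube inlet on the side nearest the rest, at top-view (262,147). The free cell has a green floor at (138,213), between the coupon and the jar.

```bash
cat >> meas.py <<'E'
show("bottle cap T/S",T,c3([(150,97)]),.09); show("bottle cap S",S,c6([(655,280)]),.09)
E
python3 meas.py | grep bottle
cat > cfg.py <<'E'
import numpy as np
from h import rot
pr=np.radians(11.5); pt=np.radians(2.5)
H=np.array([.486,-.284])           # handle centre
U=np.array([-np.sin(pt),np.cos(pt)]) # tube axis
INL=np.array([.6138,-.0345])
pb=np.radians(7.6)
E
python3 - <<'E'
from station import bot
from cfg import *; from h import *
print(bot.read_t())
bot.grip(.065,40)
bot.move_to([*H,.14],rot(pr)); print(bot.read_t(),bot.read_joint_positions())
bot.line_to([*H,.0185],rate=.12)
bot.grip(0.0,70); print(bot.read_t(),bot.read_grip_width(),bot.read_force())
bot.line_to([*H,.075],rate=.12)
print(bot.read_t(),bot.read_grip_width(),bot.read_force(),bot.read_torque())
for n in("top","scene"):
    c=bot.camera(n);cv2.imwrite(f"pics/{n}1.png",c["pixels"])
crop(cv2.imread("pics/scene1.png"),120,110,250,260,4,"d1.png")
E
```

```text
bottle cap T/S [[579.4, 293.5]]
bottle cap S [[579.5, 295.1]]
0.3
3.7917 [-5.48106357e-01  3.73563204e-01  1.72828026e+00  2.18470570e-04
  1.03957002e+00 -7.49974561e-01]
5.3833 0.02677683978091875 [-0.58862237  0.51549661  5.93540892]
6.0083 0.0266481133869642 [ 0.27778152  0.5328195  -2.33223908] [-0.09071602  0.00883315  0.00586097]
```

View pics/d1.png

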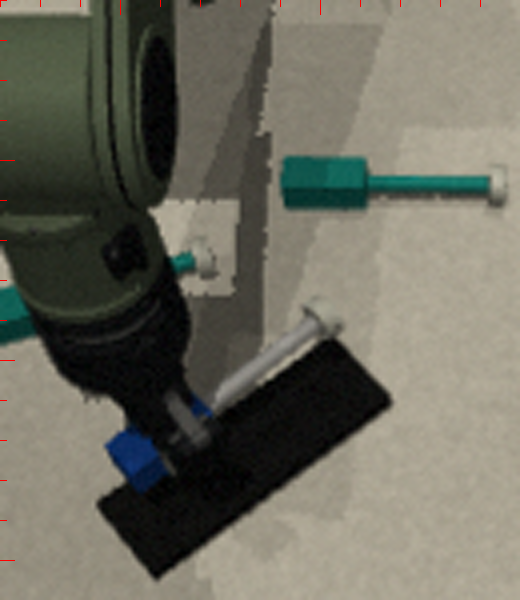

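View pics/top1.png

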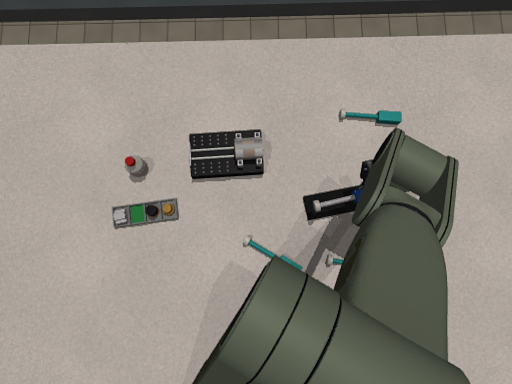

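```bash
python3 - <<'E'
from station import bot
from cfg import *; from h import *
p=INL-U*(.130+.025)
bot.line_to([*p,.095],rot=rot(pt),rate=.25)
bot.line_to([*p,.049],rate=.15)
print(bot.read_t(),bot.read_tcp_pos(),bot.read_force())
for n in("top","scene"):
    c=bot.camera(n);cv2.imwrite(f"pics/{n}2.png",c["pixels"])
    tip=np.array([*(p+U*.13),.0595]); q=np.array([*(p+U*.06),.0595])
    print(n,proj(c,[tip,q,[*INL,.06],[*(INL+U*.07),.06]]))
crop(cv2.imread("pics/scene2.png"),230,170,350,260,6,"e1.png")
crop(cv2.imread("pics/top2.png"),180,110,320,200,5,"e2.png")
E
```

```text
7.3833 [ 0.61983888 -0.19006515  0.04890363] [ 0.80921802  0.93982553 -0.45842651]
top [[271.93221464 146.99068616]
 [299.31399903 145.22002876]
 [262.15415258 147.57003434]
 [234.75583512 149.33844728]]
scene [[268.15116394 222.05707807]
 [244.28202639 236.56225062]
 [276.43350119 216.93490371]
 [298.90840551 203.26013738]]
```

View pics/e1.png

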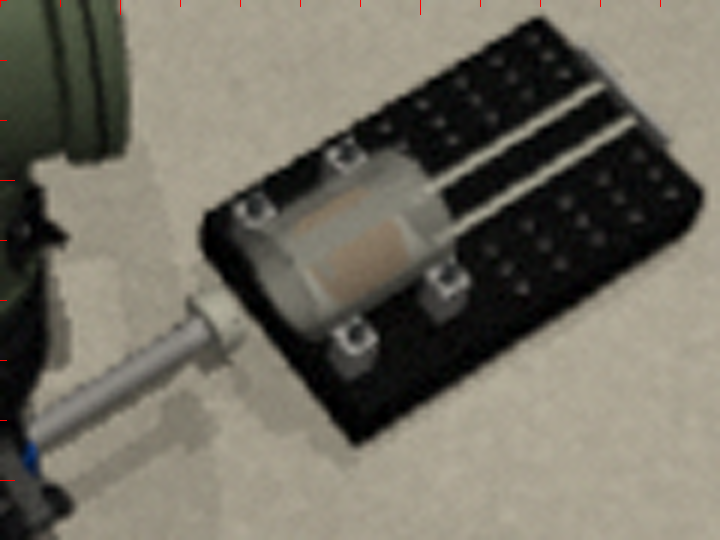

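View pics/e2.png

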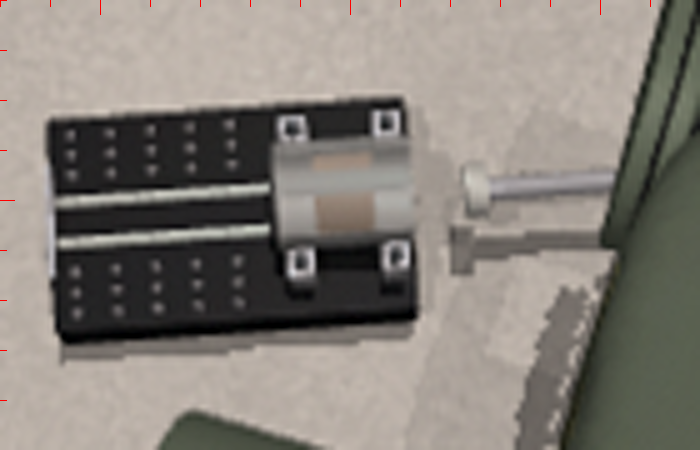

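The crops show the white head at top-view (272.6,147.8) and scene (268,222.8), within 1 px of prediction and in line with the tube mouth at (262,147.6). Inserting now.

```bash
python3 - <<'E'
from station import bot
from cfg import *; from h import *
def at(d): return [*(INL+U*(d-.130)),.0492]   # d = tip depth past inlet
hit=bot.line_to(at(.012),rate=.1,until_force=5); print("enter",hit,bot.read_t(),bot.read_force())
if not hit:
    for d in (.030,.050,.070,.084):
        hit=bot.line_to(at(d),rate=.05,until_force=30)
        print(d,hit,bot.read_t(),bot.read_force(),bot.read_tcp_pos())
        if hit: break
for n in("top","scene"):
    c=bot.camera(n);cv2.imwrite(f"pics/{n}3.png",c["pixels"])
crop(cv2.imread("pics/scene3.png"),230,170,350,260,6,"f1.png")
crop(cv2.imread("pics/top3.png"),180,110,320,200,5,"f2.png")
E
```

```text
enter False 8.0 [-0.96051228  0.08547816 -1.88055477]
0.03 False 8.5083 [ 0.19334396 -6.00066394 -1.34953955] [ 0.61880307 -0.1363876   0.04961021]
0.05 False 9.0583 [-0.51873213 -8.28860276 -1.02673578] [ 0.6178774  -0.11667748  0.04960622]
0.07 False 9.6083 [ 0.5472022  -0.50435591 -1.29909076] [ 0.6162976  -0.09419697  0.04910501]
0.084 False 10.0417 [-0.21405127 -0.2839565  -1.71109678] [ 0.61580161 -0.07982949  0.04920512]
```

View pics/f1.png

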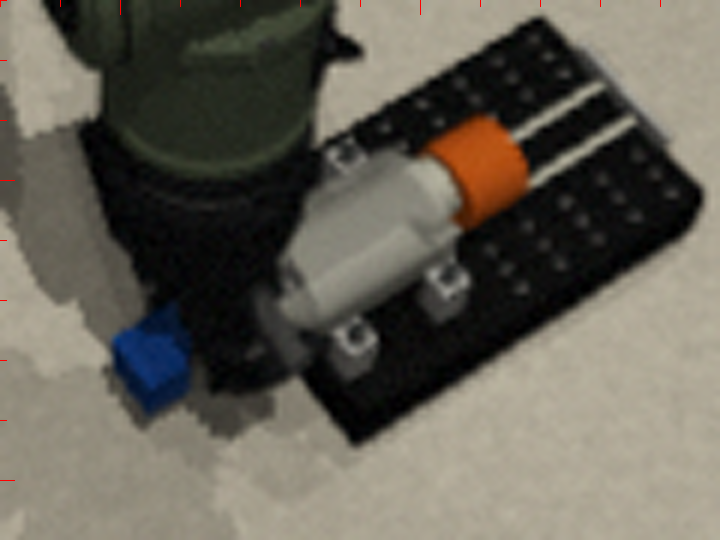

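View pics/f2.png

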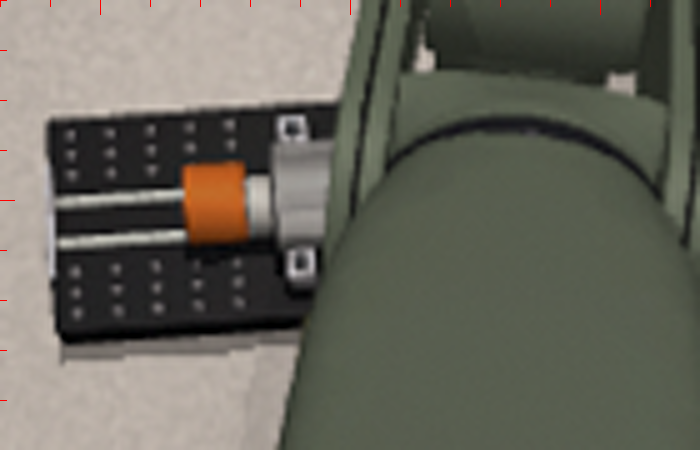

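The mount is right out, lying on the ribs at top-view (223,151), with the white head showing beyond the outlet. I'll draw the rod out and lay it back on its rest.

```bash
python3 - <<'E'
from station import bot
from cfg import *; from h import *
p=INL-U*(.130+.030)
bot.line_to([*p,.0492],rate=.15)
bot.line_to([*H,.075],rot=rot(pr),rate=.2)
bot.line_to([*H,.025],rate=.12)
print(bot.read_t(),bot.read_force())
print(bot.line_to([*H,.0183],rate=.02,until_force=3),bot.read_tcp_pos(),bot.read_force(),bot.read_t())
for n in("scene",):
    c=bot.camera(n);cv2.imwrite(f"pics/{n}4.png",c["pixels"])
crop(cv2.imread("pics/scene4.png"),120,160,250,260,6,"g1.png")
E
```

```text
12.5833 [ 0.61700877 -0.24151503 -1.50966378]
True [ 0.48654511 -0.28429083  0.01934753] [ 0.36613026 -0.64198946  3.65055404] 12.9417
```

View pics/g1.png

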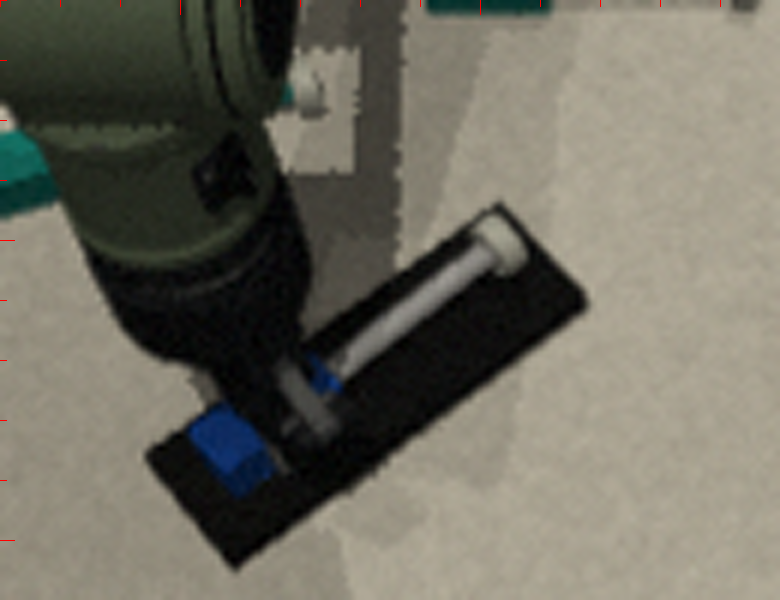

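The rod is level on the rest, with the head towards (203,200) and the handle at (160,235), same way round as before. I'll release it and then look at the mount.

```bash
python3 - <<'E'
from station import bot
from cfg import *; from h import *
q=bot.read_tcp_pos()
bot.line_to([*H,.0187],rate=.02,until_force=6)
bot.grip(.05,40)
bot.line_to([*H,.14],rate=.2)
print(bot.read_t(),bot.read_force())
for n in("top","scene"):
    c=bot.camera(n);cv2.imwrite(f"pics/{n}5.png",c["pixels"])
crop(cv2.imread("pics/scene5.png"),260,160,350,230,8,"i1.png")
crop(cv2.imread("pics/top5.png"),185,120,265,185,9,"i2.png")
crop(cv2.imread("pics/scene5.png"),120,160,250,260,6,"i3.png")
E
```

```text
14.35 [-0.8576809   0.48866528  0.13101258]
```

View pics/i1.png

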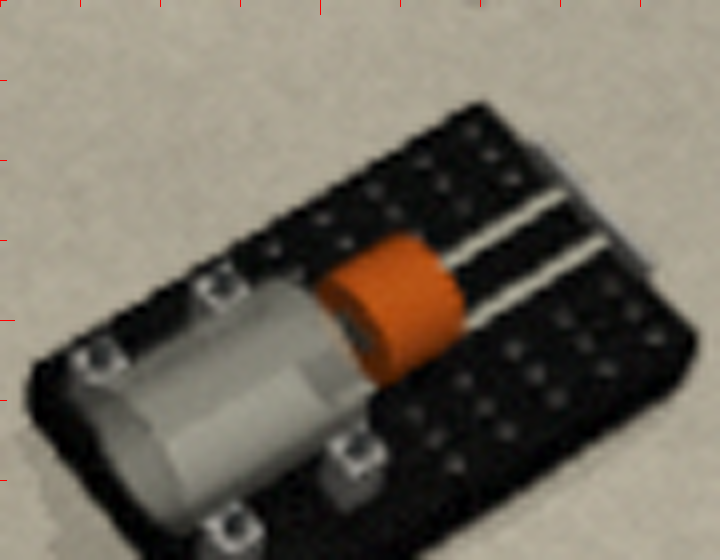

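View pics/i2.png

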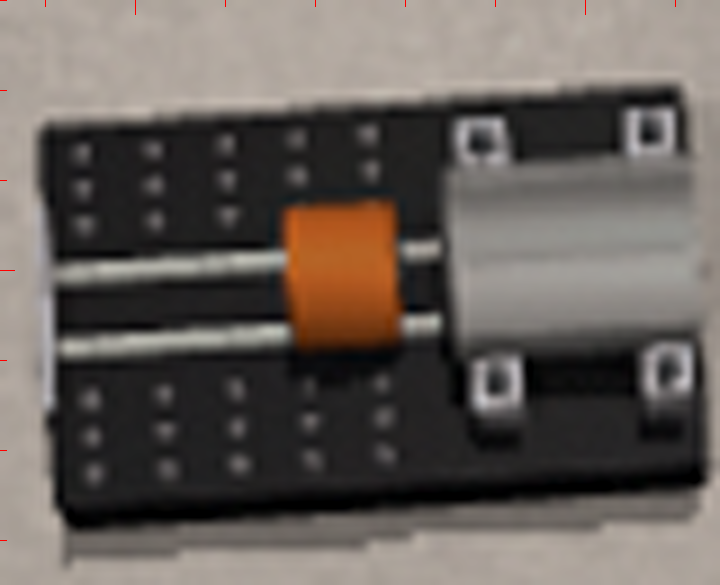

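View pics/i3.png

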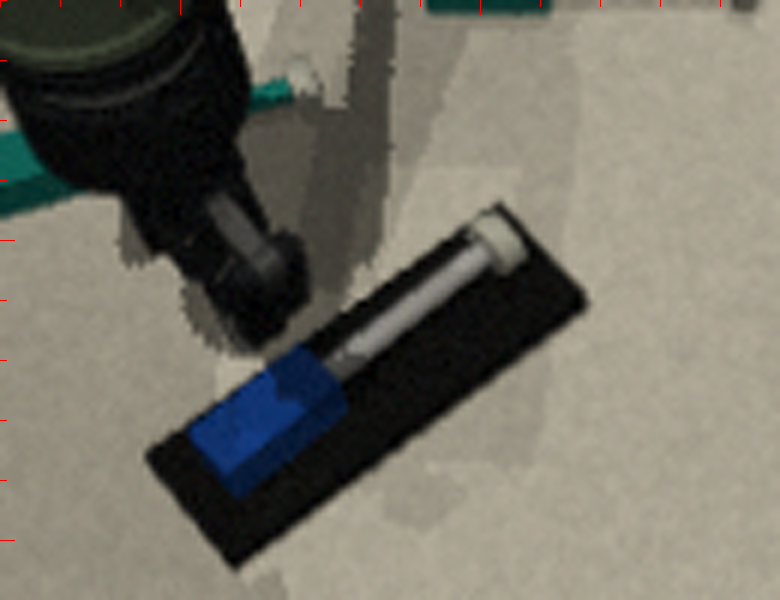

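The rod is back flat on the rest. Next I'll overlay the mount and box models on both views to refine their poses.

```bash
cat > ov.py <<'E'
from station import bot
from cfg import *; from h import *
import sys
CELL=np.array([.4578,.2930]);pb=np.radians(7.2); M=INL+U*.0985
T,S=[bot.camera(n) for n in("top","scene")]
def draw(c,o,x0,y0,s,P,col):
    q=(proj(c,P)-[x0,y0]+.5)*s-.5
    cv2.polylines(o,[np.round(q*8).astype(int).reshape(-1,1,2)],True,col,1,cv2.LINE_AA,3)
def sub(c,x0,y0,x1,y1,s): return cv2.resize(c["pixels"][y0:y1,x0:x1],None,fx=s,fy=s,interpolation=cv2.INTER_CUBIC)
def frame(o,yaw): 
    e=np.array([np.cos(yaw),np.sin(yaw)]);u=np.array([-np.sin(yaw),np.cos(yaw)])
    return lambda a,b,z:[*(o+a*e+b*u),z]
out=[]
for c,bx in((T,(105,190,185,235)),(S,(300,115,370,165))):
    s=9;o=sub(c,*bx,s);f=frame(CELL,pb)
    draw(c,o,bx[0],bx[1],s,[f(a,b-.0205,.014) for a,b in((-.027,-.0835),(.027,-.0835),(.027,.0835),(-.027,.0835))],(0,255,255))
    draw(c,o,bx[0],bx[1],s,[f(a,b,.004) for a,b in((-.024,-.019),(.024,-.019),(.024,.019),(-.024,.019))],(255,0,255))
    out.append(o)
for c,bx in((T,(190,125,265,175)),(S,(275,165,340,225))):
    s=9;o=sub(c,*bx,s);f=frame(M,pt);t=np.linspace(0,2*np.pi,40)
    for b in(-.015,.015): draw(c,o,bx[0],bx[1],s,[f(.02*np.cos(k),b,.0565+.02*np.sin(k)) for k in t],(255,255,0))
    out.append(o)
def pair(a,b):
    h=max(a.shape[0],b.shape[0]);return np.hstack([cv2.copyMakeBorder(i,0,h-i.shape[0],0,0,cv2.BORDER_CONSTANT) for i in(a,b)])
for n,k in(("a",0),("b",2)):
    o=pair(out[k],out[k+1]); 
    cv2.imwrite(f"pics/{sys.argv[1]}{n}.png",o);cv2.imwrite(f"pics/{sys.argv[1]}{n}.png",cv2.resize(o,None,fx=min(1,800/o.shape[1]),fy=min(1,800/o.shape[1]),interpolation=cv2.INTER_AREA))
print(bot.read_t(),M)
E
python3 ov.py ov1
```

```text
14.55 [0.60950349 0.06390625]
```

```bash
sleep 1
```

```text
(no output)
```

View pics/ov1a.png

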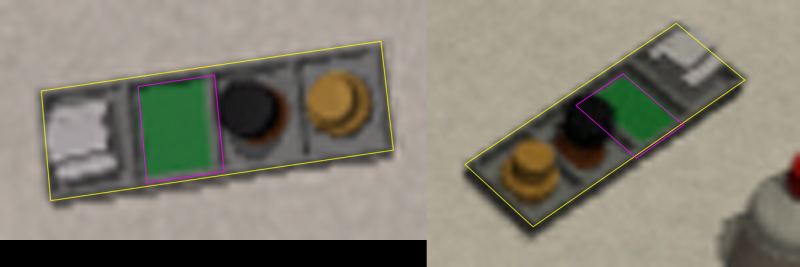

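View pics/ov1b.png

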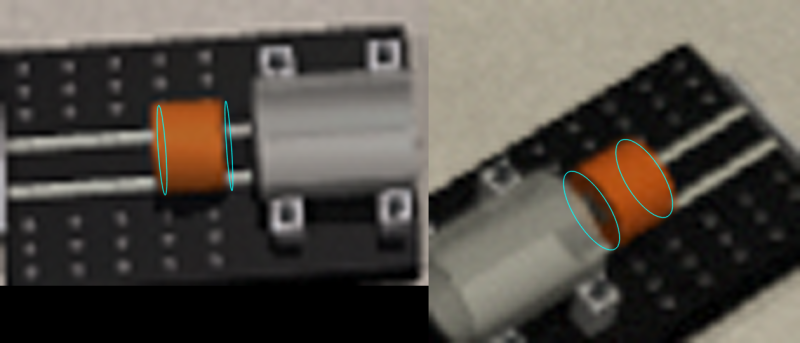

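The box overlay fits both views. The mount sits about 3 mm farther along the axis than modelled, so I'll correct for that and pick it up.

```bash
python3 - <<'E'
from station import bot
from cfg import *; from h import *
M=INL+U*.1018+[.0007,0]
CELL=np.array([.4578,.2930]);pb=np.radians(7.2)
bot.grip(.065,50)
bot.line_to([*M,.15],rot=rot(pt),rate=.25)
print(bot.ik([*CELL,.02],rot(pb)))
print(bot.line_to([*M,.0485],rate=.12,until_force=8),bot.read_tcp_pos())
bot.grip(0,50); print(bot.read_t(),bot.read_grip_width(),bot.read_force())
bot.line_to([*M,.10],rate=.1); print(bot.read_t(),bot.read_grip_width(),bot.read_force())
bot.line_to([*CELL,.10],rot=rot(pb),rate=.2)
bot.line_to([*CELL,.045],rate=.12); print(bot.read_t(),bot.read_grip_width(),bot.read_force())
for n in("top","scene"):
    c=bot.camera(n);cv2.imwrite(f"pics/{n}6.png",c["pixels"])
crop(cv2.imread("pics/scene6.png"),280,90,380,180,7,"j1.png")
crop(cv2.imread("pics/top6.png"),90,140,190,240,6,"j2.png")
E
```

```text
[ 5.48166202e-01  4.91595434e-01  1.90538727e+00 -4.44089210e-16
  7.44609953e-01  4.22502496e-01]
False [0.6107231  0.0671742  0.04927693]
17.8333 0.03796728549684782 [-2.30160163 -0.21302357  6.78570224]
18.5 0.03789894782839679 [-0.20988867  0.09629501 -1.00287441]
20.6167 0.038380100495339575 [ 0.08848062 -0.90136543 -2.03053766]
```

View pics/j1.png

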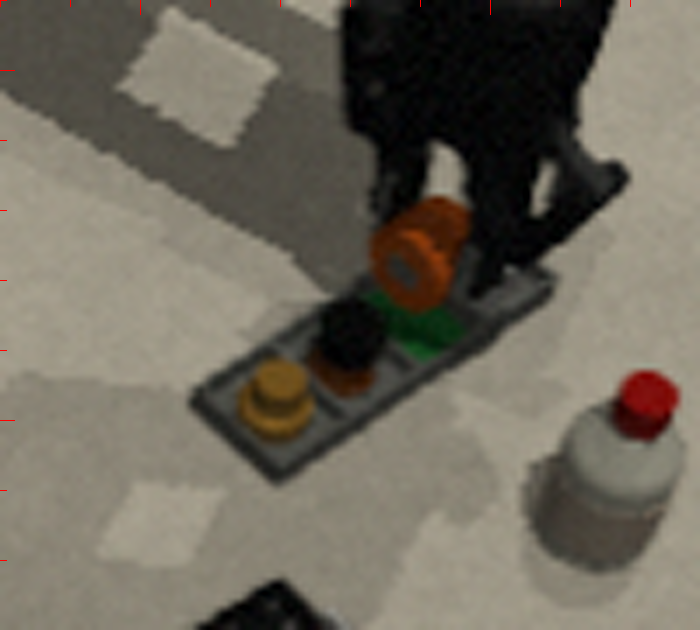

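View pics/j2.png

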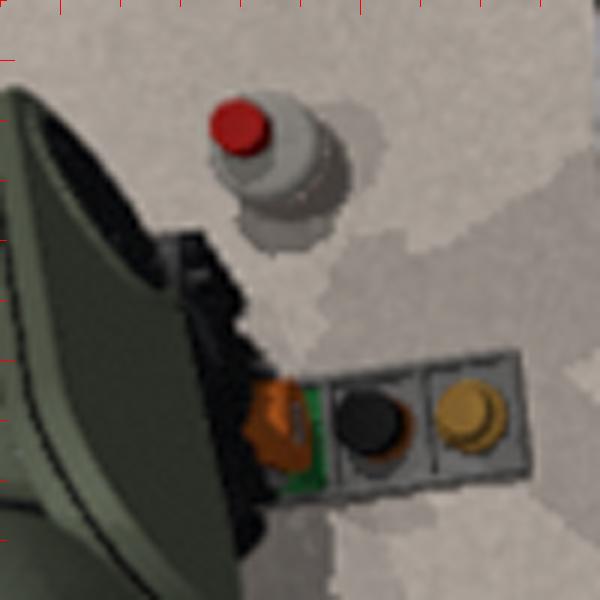

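```bash
cat > ov2.py <<'E'
from station import bot
from cfg import *; from h import *
CELL=np.array([.4578,.2930]);pb=np.radians(7.2)
e=np.array([np.cos(pb),np.sin(pb)]);u=np.array([-np.sin(pb),np.cos(pb)])
z=bot.read_tcp_pos()[2]+.008; t=np.linspace(0,2*np.pi,40)
ims=[]
for n,bx in(("top",(120,185,170,230)),("scene",(320,100,360,145))):
    c=bot.camera(n);s=9
    o=cv2.resize(c["pixels"][bx[1]:bx[3],bx[0]:bx[2]],None,fx=s,fy=s,interpolation=cv2.INTER_CUBIC)
    P=[[*(CELL+e*.02*np.cos(k)-u*.015),z+.02*np.sin(k)] for k in t]
    q=(proj(c,P)-bx[:2]+.5)*s-.5
    cv2.polylines(o,[np.round(q).astype(int).reshape(-1,1,2)],True,(255,255,0),1,cv2.LINE_AA); ims.append(o)
cv2.imwrite("pics/k1.png",np.hstack(ims))
E
python3 ov2.py
```

```text
(no output)
```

View pics/k1.png

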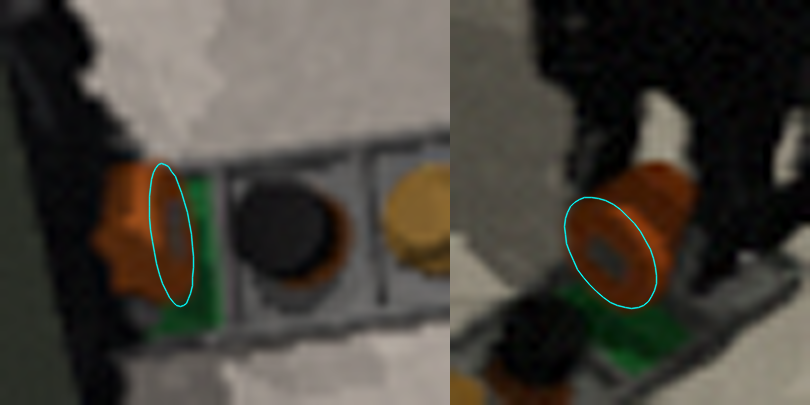

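The held mount's near face matches the predicted ring in both views, centred over the cell. Lowering it to the floor.

```bash
python3 - <<'E'
from station import bot
from cfg import *; from h import *
CELL=np.array([.4578,.2930]);pb=np.radians(7.2)
print(bot.line_to([*CELL,.021],rate=.06,until_force=4),bot.read_tcp_pos(),bot.read_force())
print(bot.line_to([*CELL,.0148],rate=.015,until_force=2.5),bot.read_tcp_pos(),bot.read_force(),bot.read_t())
E
python3 - <<'E'
from station import bot
from h import *
c=bot.camera("scene");cv2.imwrite("pics/l0.png",c["pixels"]);crop(c["pixels"],300,100,380,180,7,"l1.png")
E
```

```text
False [0.4576297  0.29289794 0.020521  ] [-0.99716657  0.40315397 -1.17837626]
True [0.45817561 0.2932273  0.01744901] [-0.01848822 -0.31681331  4.24915888] 21.7083
```

View pics/l1.png

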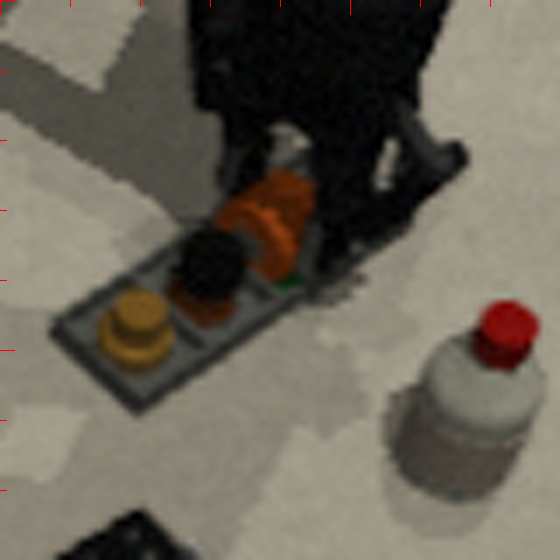

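```bash
python3 - <<'E'
from station import bot
from cfg import *; from h import *
CELL=np.array([.4578,.2930])
bot.wait(.1);print(bot.read_tcp_pos(),bot.read_force())
print(bot.line_to([*CELL,.0155],rate=.015,until_force=5));bot.wait(.1);print(bot.read_tcp_pos(),bot.read_force(),bot.read_torque(),bot.read_t())
E
```

```text
[0.45816074 0.29323352 0.01744942] [-1.04614427 -0.44111769  6.20360746]
False
[0.45821589 0.29326384 0.0173703 ] [-2.27272499 -1.51161828 13.61291095] [-0.24527939  0.5376595  -0.01961518] 22.2083
```

```bash
python3 - <<'E'
from station import bot
from cfg import *; from h import *
CELL=np.array([.4578,.2930])
bot.line_to([*CELL,.0170],rate=.02);print(bot.read_tcp_pos(),bot.read_force())
bot.grip(.056,30);print(bot.read_t(),bot.read_grip_width(),bot.read_force(),bot.read_tcp_pos())
bot.line_to([*CELL,.12],rate=.1)
bot.line_to([.36,.40,.2],rate=.3);print(bot.read_t(),bot.read_force())
E
sed -i 's/M=INL+U\*.0985/M=CELL/' ov.py
sed -i 's/f=frame(M,pt)/f=frame(CELL,pb)/; s/\.0565+/.024+/; s/(T,(190,125,265,175)),(S,(275,165,340,225))/(T,(120,190,165,230)),(S,(318,115,358,155))/' ov.py
python3 ov.py ov2; python3 - <<'E'
from station import bot
import cv2
for n in("top","scene"): cv2.imwrite(f"pics/{n}7.png",bot.camera(n)["pixels"])
E
```

```text
[0.45803758 0.29314242 0.01744771] [-0.82474938 -0.79013721  6.51425204]
22.775 0.05613273589285447 [ 0.68188669 -0.07422477  0.69357892] [0.45760553 0.29287613 0.01660392]
24.6583 [ 0.04994711 -0.21463723 -0.18713467]
24.7583 [0.4578 0.293 ]
```

View pics/ov2b.png

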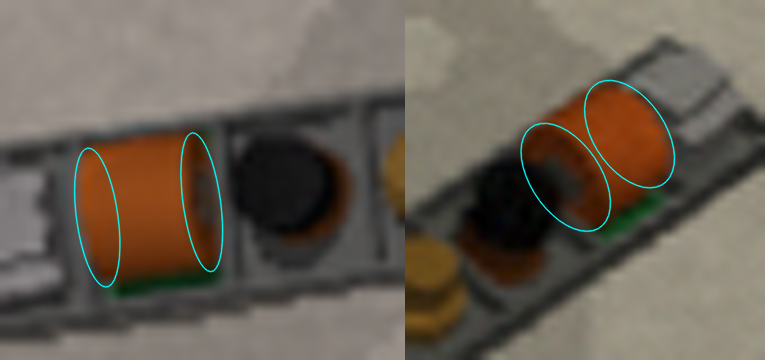

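View pics/top7.png

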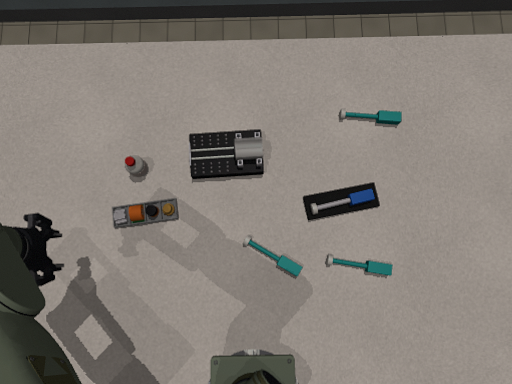

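View pics/scene7.png

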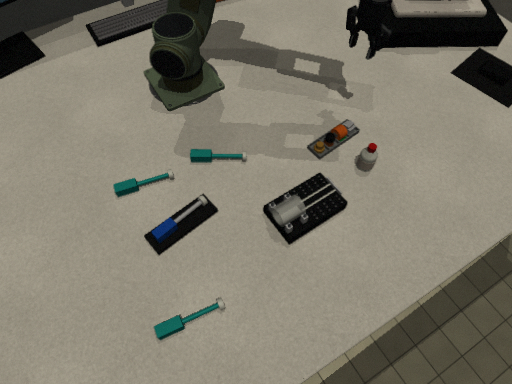

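```bash
python3 - <<'E'
import cv2,numpy as np
s0,s7=cv2.imread("pics/scene0.png"),cv2.imread("pics/scene7.png");t0,t7=cv2.imread("pics/top0.png"),cv2.imread("pics/top7.png")
f=lambda i,b,s:cv2.resize(i[b[1]:b[3],b[0]:b[2]],None,fx=s,fy=s,interpolation=cv2.INTER_CUBIC)
b=(303,112,383,177);c=(105,150,185,235)
a=np.hstack([f(s0,b,5),f(s7,b,5)]);d=np.hstack([f(t0,c,4),f(t7,c,4)])
d=cv2.copyMakeBorder(d,0,0,0,a.shape[1]-d.shape[1],cv2.BORDER_CONSTANT)
o=np.vstack([a,d]);o=cv2.resize(o,None,fx=.89,fy=.89);cv2.imwrite("pics/m.png",o);print(o.shape)
E
```

```text
(592, 712, 3)
```

View pics/m.png

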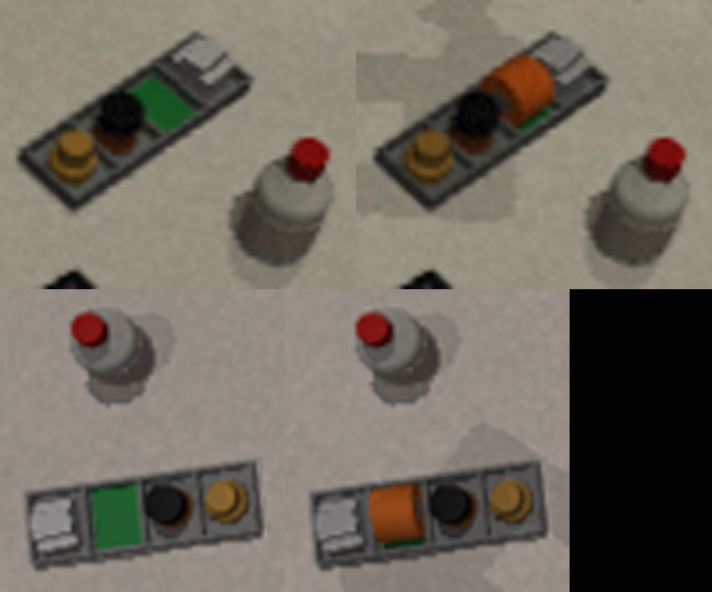

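The before/after crops show the mount lying on its side in the green cell. The jar, coupon, brass piece and bottle haven't moved. Handing in.

```bash
python3 - <<'E'
from station import bot
print(bot.read_t(),bot.read_qd().round(3) if hasattr(bot.read_qd(),'round') else bot.read_qd());print(bot.close_job())
E
```

```text
24.8583 [ 0.005 -0.002 -0.007  0.003 -0.001  0.001]
the job is handed in; nothing more can be done
None
```

The job is done and was handed in at about 25 s of the 66 s allowed. I took the blue-handled rod and pushed the mount out of the tube onto the bed; the sliding force read about 6–8 N. The rod went back flat on its rest, the same way round, and I set the mount down on its side in the green cell.

- **Last checks:** the final pictures show the mount in the cell with its axis along the row. The jar, coupon, brass piece, bottle and turquoise rods look unmoved, and the arm is clear of everything.
- **Mismatch when setting down:** the mount met the floor with the TCP about 1.2 mm higher than I had worked out, probably from a small slip in the grip. To confirm the contact I pressed down to about 14 N, then eased to about 6.5 N before opening.
- **Mismatch in the final overlay:** it was off by about 2 mm, which is within the camera calibration.

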